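# Mount the copper plate on the pin block

### The arm

A 6-joint arm with a two-finger parallel gripper is mounted at the origin on the work surface. World frame = base frame: x ahead of the robot, y to its left, z up, the work surface at z = 0. Lengths are in m, angles in rad, forces in N, time in s.
With the tool pointing down it reaches from about 0.3 to 0.875 m from the base axis. Payload 6.4 kg.
Tool frame: the origin (TCP) lies at the very end of the fingers, on their centre line; the grasp point (between the pads) lies 19 mm behind it; z points along the fingers, y is the line along which they close (so a half turn about z gives the same grasp; the last joint's range is limited). The gripper opens to 85 mm and grips with 20 to 120 N. Pads are 22 mm wide; open, the fingers measure 114 mm over their backs; the gripper's body (76 mm by 85 mm) begins 54 mm behind the grasp point. The pads swing forward as they close: fully open they stand 13 mm farther back than shut.
Start: joints at [-1.475, 0.181, 1.607, -0, 1.354, -0.206], TCP at [0.171, -0.549, 0.197] pointing down, gripper open.
Joint ranges: [-2.99, 2.99], [-0.89, 2.07], [0.3, 2.58], [-1.14, 4.28], [0, 2.63], [-3.12, 3.12]. Speed limits (rad/s): [2.57, 2.57, 3.01, 3.14, 3.14, 3.14].

### API

Orientations are given as a unit quaternion [w, x, y, z].
In Python, from bench import ctrl, camera, calibration, order, outline_of gives the robot as it stands.
- The arm moves only by the tool move_arm, never from a script. Its argument "series" is a list that holds one entry, the list of rows, each a list of 5 numbers: the opening, from 0 (shut) to 1 (fully open), then the shift along the tool's x, y, z in mm, then the turn about the tool's z in rad. A call has exactly 10 rows; each row is the pose to reach, as a shift and turn from the pose commanded when the call began, along the tool's axes at that moment; what a row does not reach only later rows make up. A row lasts 1/12 s, in which the tool goes at most 41.7 mm and 7.16 degrees, less where a joint would pass 70% of its speed; a pose out of reach is approached as far as the arm can. A call with a gripper value outside its range is refused whole. The fingers move at their own pace and stop on an object; the grip force is fixed at half the most. Time passes only in rows, so rows that repeat a pose let the fingers close, or fill a call up. It gives the time, the measured TCP pose, the force, the opening and the grip force at its end, in the units of the state.
- ctrl.get_obs(): the state, without advancing time (a new reading comes with each control period).
- camera(name): name is "scene" or "top" or "wrist"; returns (picture, depth): 420x560x3 uint8, blue, green, red; 420x560 float32, m along the optical axis (not along the pixel's ray), 0 where there is no reading.
- calibration(name): a dict with "intrinsics" (3x3 intrinsics, pixels), "rvec" (rotation vector, rad) and "tvec" (3), from world to camera coordinates, as OpenCV has them. Camera axes: x right, y down, z forward; pixel columns grow to the right and rows downward; lengths in m; the calibration is good to about 2 mm. A picture is of the moment at which its call begins: read the wrist's pose just before it. calibration takes no time and is no camera call; for the wrist camera it gives the pose at the moment of the call.
- order.hand_in(): hands the job in; it is judged then, once.
Trained networks look in the newest picture that a camera, given by its name, has taken for a name from the list of things; names that differ only in an ending like _2 or _b are one class to them, and where a whole thing is asked for, a point or a joint stands for the part that bears it (a point fixed in the world has none). Each returns a list of dicts, best first, with "conf" (0 to 1); they miss things now and then, are a little off and sometimes report something else, mostly with a low value. They report only what shows in the picture. A call takes as long as a camera call. They do not tell look-alikes from the thing itself.
- outline_of(target, camera): "region" (420x560 bool, what is visible of it) and "bbox" ([centre column, centre row, width, height] in pixels, round what is visible of it).
The state is a dict: "time_s": time; "q": joint angles; "dq": joint speeds; "joint_efforts": joint torques, N m; "eef_pos": TCP position; "eef_rot": TCP orientation; "wrist_force": force on the tool from outside, world axes, zero at the start; "torque": the same for the moment, N m; "opening": opening from 0.0 (shut) to 1.0 (fully open); "grasp_force": force on a finger pad.
Only numpy, scipy, OpenCV 4.12 (cv2) and the standard library are available. Lean on these libraries where they do the work, as an engineer would, in place of code of your own. Each camera call takes 0.05 s, during which the arm holds its last target. There are 200 camera calls.

### The job

On the metalworker's bench three copper plates of the same size lie on wooden rests. Take the one with a hole near each end and thread it over both upright pins of the steel pin block, so that it lies flat on the block. Leave the other two plates lying where they are.

Things in the scene. Friction and masses are not known exactly. Their poses are not given: they have to be found in the camera images.
- end_holes_plate: Copper plate 150 x 50 x 8 mm lying flat, lengthwise, on a fixed dark wood rest (32 mm wide, 40 mm high; plate overhangs 9 mm each long side). Origin: centre of its underside; x along the length, z up. To be mounted: 24 mm through holes near both ends, at x = -55 and +55 mm; solid between them, to be gripped there across its 50 mm width. Either way round is right. Loose, 0.3 to 0.55 kg.
- pin_block: Fixed dark steel bar 170 x 32 x 40 mm high. Origin: centre of its underside; x lengthwise, z up. Two upright pins at x = -55 and +55 mm: 10 mm thick, tips 30 mm above the bar's top, the last 10 mm tapered. A mounted plate overhangs it 9 mm each long side. Bar and rests stand side by side in any order, 0.15 m or more apart, lengthwise within 20 degrees of world x; punches 10 mm high lie between.
- one_hole_plate: Copper plate 150 x 50 x 8 mm lying flat, lengthwise, on a fixed dark wood rest (32 mm wide, 40 mm high; plate overhangs 9 mm each long side). Origin: centre of its underside; x along the length, z up. A single 24 mm hole in its middle. Loose; not to be moved.
- close_holes_plate: Copper plate 150 x 50 x 8 mm lying flat, lengthwise, on a fixed dark wood rest (32 mm wide, 40 mm high; plate overhangs 9 mm each long side). Origin: centre of its underside; x along the length, z up. Two 24 mm holes close together, 52 mm apart, which do not fit the pins. Loose; not to be moved.
Things that resemble listed ones, but are neither listed nor needed, are in the scene too. What is shaped like the end_holes_plate but green is not meant.

How it is judged:
By the outcome, as a careful person would: the job done as asked, in the order asked, and still so for the second after the job is handed in, with the robot touching nothing.
It also fails if it takes over 40 s, if anything falls off the work surface, if the arm or the gripper's body presses on something with over 40 N, if the wrist force passes 120 N, or if a joint passes its speed limit or range.

## Working session

There is one attempt and no reset: what is moved stays moved. The work goes in short steps, Python scripts to look and compute and a tool call to move; the robot and the scene stay as the last step left them, time stands still between calls to the robot, and variables do not carry over. Pictures are saved under pics/ and viewed, at most 10 in all, crops included, and the job is handed in when it is done.

Besides the shell and the picture viewer there is one more tool, called after ">>>" as name([rows], argument=value, ...), one row to a line, values as JSON. move_arm: Moves the arm, as the interface text tells. Its arguments: {"type":"object","properties":{"series":{"type":"array","items":{"type":"array","items":{"type":"array","items":{"type":"number"}}}}},"required":["series"]}

```bash
mkdir -p pics
cat > h.py <<'E'
import numpy as np, cv2
from bench import ctrl, camera, calibration, order, outline_of
def cal(n):
    c=calibration(n); return np.array(c["intrinsics"]),cv2.Rodrigues(np.array(c["rvec"],float))[0],np.array(c["tvec"],float).ravel()
def cloud(n,depth):
    K,R,t=cal(n); v,u=np.indices(depth.shape)
    P=np.stack([(u-K[0,2])/K[0,0]*depth,(v-K[1,2])/K[1,1]*depth,depth],-1)
    return (P-t)@R   # world
def proj(n,p):
    K,R,t=cal(n); q=(R@np.asarray(p,float)+t); q=K@q; return q[:2]/q[2]
E
cat > a.py <<'E'
from h import *
s=ctrl.get_obs(); print(s["time_s"],s["eef_pos"],s["eef_rot"],s["opening"])
p,d=camera("top"); cv2.imwrite("pics/top0.png",p); W=cloud("top",d)
for n in ["end_holes_plate","one_hole_plate","close_holes_plate","pin_block"]:
    for o in outline_of(n,"top"):
        m=o["region"]&(d>0); X=W[m]
        z=np.median(X[:,2]); rc=cv2.minAreaRect((X[abs(X[:,2]-z)<.006][:,:2]*1000).astype(np.float32))
        print(n,round(o["conf"],2),np.round(o["bbox"]),"z",z.round(3),np.round(rc[0]),np.round(rc[1]),round(rc[2],1))
p,d=camera("scene"); cv2.imwrite("pics/scene0.png",p)
E
python3 a.py
```

```text
0.0 [ 0.17083984 -0.5484207   0.19612575] [-8.49769539e-04  9.88640172e-01  1.50299323e-01  4.82055045e-05] 0.9999394804837214
end_holes_plate 0.62 [301. 255.  44.  63.] z 0.008 [342. -56.] [149.  50.] 28.1
end_holes_plate 0.62 [395. 271.  47.  64.] z 0.008 [ 303. -283.] [ 55. 149.] 61.5
end_holes_plate 0.56 [310. 173.  21.  64.] z 0.048 [539. -87.] [150.  50.] 3.1
one_hole_plate 0.87 [396. 177.  33.  65.] z 0.049 [ 526. -287.] [ 51. 149.] 73.1
close_holes_plate 0.58 [148. 173.  24.  62.] z 0.048 [534. 309.] [ 52. 150.] 89.9
pin_block 0.71 [239. 182.  25.  72.] z 0.04 [526.  92.] [169.  32.] 8.4
```

View pics/top0.png

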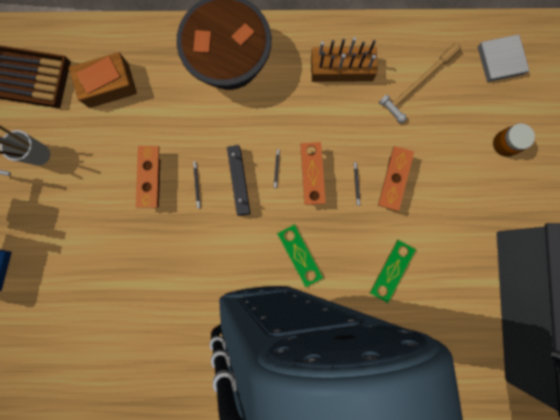

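View pics/scene0.png

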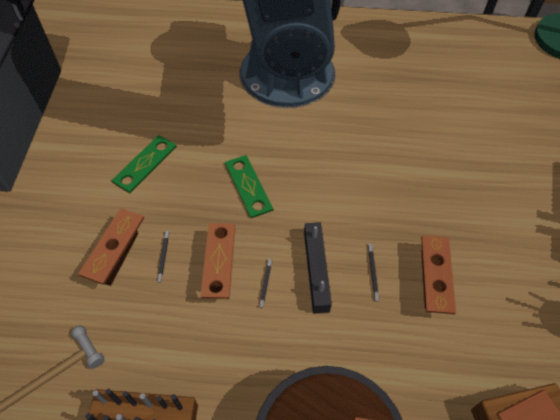

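The scene shows the copper plate with end holes at top-view (312,173), world (0.539, -0.087). The pin block is at (239,182), the one-hole plate at (396,177) and the close-hole plate at (148,177). Two green decoys lie nearer the robot. Next I go above the plate.

```bash
cat >> h.py <<'E'
def delta(x,y,z,deg):
    "shift in tool axes (mm) and turn (rad) to put TCP at x,y,z (mm) with tool x at deg in world, pointing down"
    s=ctrl.get_obs(); w,a,b,c=s["eef_rot"]
    R=np.array([[1-2*(b*b+c*c),2*(a*b-w*c),2*(a*c+w*b)],[2*(a*b+w*c),1-2*(a*a+c*c),2*(b*c-w*a)],[2*(a*c-w*b),2*(b*c+w*a),1-2*(a*a+b*b)]])
    cur=np.degrees(np.arctan2(R[1,0],R[0,0])); t=(cur-deg+90)%180-90
    print("t",round(s["time_s"],2),"pos",np.round(s["eef_pos"]*np.array(1000),1),"ang",round(cur,2),"Rz",R[:,2].round(3),"open",round(s["opening"],3),
     "| shift",np.round(R.T@(np.array([x,y,z])-np.array(s["eef_pos"])*1000),1),"turn",round(np.radians(t),3))
E
python3 -c "
from h import *
delta(539,-87,200,3.1)"
```

```text
t 0.3 pos [ 170.9 -548.8  196.7] ang 17.29 Rz [-0.     0.001 -1.   ] open 1.0 | shift [ 488.7 -331.5   -3.1] turn 0.248
```

>>> move_arm([
  [[1,20,-13,0,0.02],[1,50,-34,0,0.05],[1,82,-56,0,0.08],[1,115,-78,0,0.11],[1,148,-100,0,0.14],[1,181,-122,0,0.17],[1,214,-145,0,0.2],[1,247,-167,0,0.23],[1,280,-190,0,0.248],[1,313,-212,0,0.248]],
])

```text
time_s: 1.13
eef_pos: [0.4076, -0.2518, 0.1972]
eef_rot: [0.0, 1.0, 0.026, 0.0]
wrist_force: [0.5, 0.2, -0.3]
opening: 1.0
grasp_force: 0.0
```

```bash
python3 -c "
from h import *
delta(539,-87,200,3.1)"
```

```text
t 1.13 pos [ 407.6 -251.8  197.2] ang 3.01 Rz [ 0. -0. -1.] open 1.0 | shift [ 139.8 -157.7   -2.8] turn -0.002
```

>>> move_arm([
  [[1,20,-23,-5,0],[1,45,-50,-15,0],[1,70,-77,-25,0],[1,95,-104,-35,0],[1,118,-132,-40,0],[1,132,-149,-40,0],[1,138,-156,-40,0],[1,140,-158,-40,0],[1,140,-158,-40,0],[1,140,-158,-40,0]],
])

```text
time_s: 1.97
eef_pos: [0.5374, -0.0891, 0.2366]
eef_rot: [0.0, 1.0, 0.027, -0.001]
wrist_force: [1.1, -0.1, 0.6]
opening: 1.002
grasp_force: 0.0
```

```bash
cat > b.py <<'E'
import sys
from h import *
n=sys.argv[1]; f=sys.argv[2]; zt=float(sys.argv[3])
p,d=camera("wrist"); cv2.imwrite("pics/%s.png"%f,p); W=cloud("wrist",d)
for o in outline_of(n,"wrist"):
    X=W[o["region"]&(d>0)]; z=np.median(X[:,2]); rc=cv2.minAreaRect((X[abs(X[:,2]-z)<.005][:,:2]*1000).astype(np.float32))
    print(round(o["conf"],2),np.round(o["bbox"]),"z",z.round(4),np.round(rc[0],1),np.round(rc[1],1),round(rc[2],2))
delta(539,-87,200,3.1)
E
python3 b.py end_holes_plate w1 0
```

```text
0.97 [281. 176.  48. 144.] z 0.0477 [538.8 -86.6] [150.   50.1] 3.14
0.7 [249. 315.  84. 108.] z 0.0076 [342.2 -55.1] [151.4  51.3] 27.65
0.59 [418. 351. 100.  85.] z 0.0074 [ 306.4 -277.4] [ 38.1 155. ] 51.83
t 2.07 pos [537.4 -89.5 236.8] ang 2.98 Rz [-0.001 -0.    -1.   ] open 1.001 | shift [ 1.8 -2.4 36.8] turn -0.002
```

View pics/w1.png

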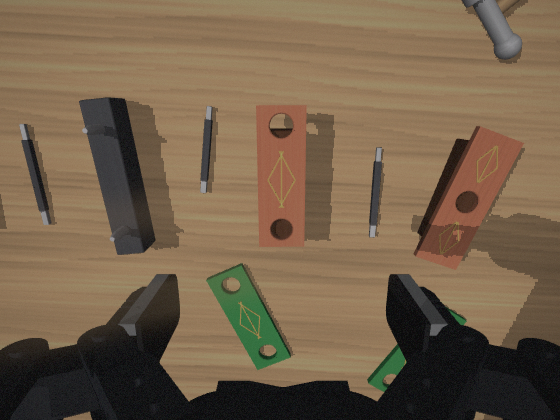

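The wrist view shows the end-hole plate at (281,176) with both end holes visible, matching the network's (538.8, -86.6) mm at 3.1°. I now descend and grip.

>>> move_arm([
  [[1,1.5,-2.8,25,0],[1,1.5,-2.8,60,0],[1,1.5,-2.8,95,0],[1,1.5,-2.8,130,0],[1,1.5,-2.8,165,0],[1,1.5,-2.8,190,0],[1,1.5,-2.8,205,0],[1,1.5,-2.8,213,0],[1,1.5,-2.8,215,0],[1,1.5,-2.8,215,0]],
])

```text
time_s: 2.9
eef_pos: [0.5394, -0.0861, 0.0222]
eef_rot: [0.0, 1.0, 0.026, -0.0]
wrist_force: [0.2, 0.3, -0.2]
opening: 0.997
grasp_force: 0.0
```

>>> move_arm([
  [[0.5,0,0,0,0],[0.5,0,0,0,0],[0.4,0,0,0,0],[0.4,0,0,0,0],[0.3,0,0,0,0],[0.3,0,0,0,0],[0.3,0,0,0,0],[0.3,0,0,0,0],[0.3,0,0,0,0],[0.3,0,0,0,0]],
])

```text
time_s: 3.73
eef_pos: [0.5394, -0.0854, 0.022]
eef_rot: [-0.0, 1.0, 0.027, -0.0]
wrist_force: [0.9, 0.2, 0.4]
opening: 0.295
grasp_force: 0.0
```

The fingers closed to 0.295 with no grip force, which is narrower than the plate, so I look before doing anything else.

```bash
python3 b.py end_holes_plate w2 0
python3 - <<'E'
from h import *
p,d=camera("scene"); cv2.imwrite("pics/s2.png",cv2.resize(p[200:340,140:360],None,fx=3.5,fy=3.5))
s=ctrl.get_obs(); print(s["opening"],s["grasp_force"],s["wrist_force"],s["joint_efforts"])
E
```

```text
0.92 [289. 245. 122. 284.] z 0.0476 [542.3 -86.1] [143.5  50.3] 3.16
0.61 [162. 416.  20.   8.] z 0.0019 [401.4  -6.1] [ 2.4 17.3] 28.52
t 3.83 pos [539.4 -85.3  21.9] ang 3.08 Rz [-0.  0. -1.] open 0.304 | shift [  -0.5    1.6 -178.1] turn -0.0
0.30112734421988424 0.0 [ 0.81246558 -0.67058478  0.22789078] [ 6.09015289e-03 -4.54625702e+01 -2.80332685e+01  1.43878315e-04
  1.23666043e-03 -5.68408808e-06]
```

View pics/w2.png

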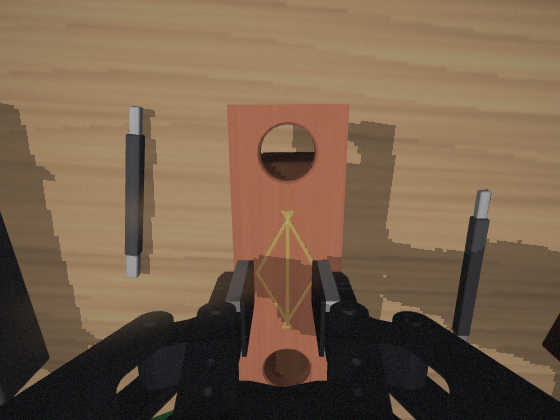

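View pics/s2.png

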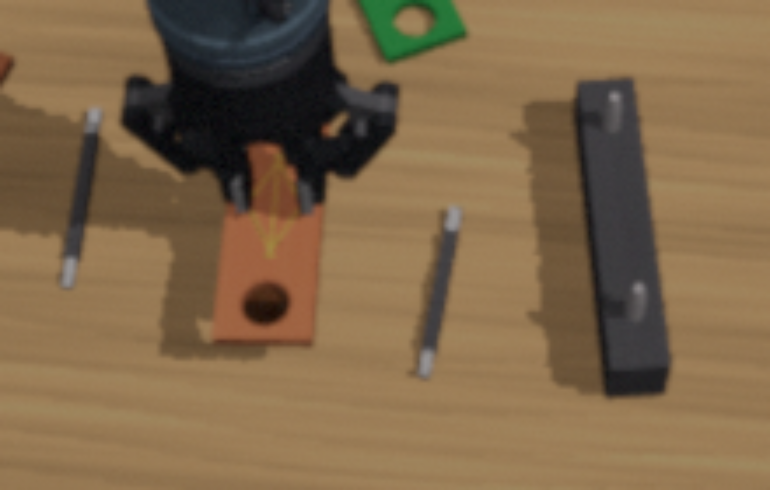

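The wrist and scene views show the fingertips, at wrist pixels (242,268) and (325,268), apparently hovering above the plate instead of beside it. I measure their height from depth.

Run:
```python
from h import *
for n in ["wrist","scene","top"]:
    p,d=camera(n); W=cloud(n,d)*1000
    m=(d>0)&(abs(W[...,0]-539)<45)&(abs(W[...,1]+86)<60)&(W[...,2]>15)&(W[...,2]<110)
    X=W[m]; g=p[m].astype(int); grey=(g.max(1)-g.min(1))<25
    print(n,m.sum(),"grey",grey.sum()); 
    h,e=np.histogram(X[grey][:,2],bins=range(15,115,5)); print(h)
    L=X[grey]; L=L[L[:,2]<e[0]+200]; i=np.argsort(L[:,2])[:8]; print(L[i].round(0).tolist())
    if n=="wrist":
        for u,v in [(242,268),(325,268),(238,300),(330,300),(245,290),(320,290),(248,345)]: print(u,v,W[v,u].round(1),p[v,u])
    if n=="scene":
        for u,v in [(208,259),(227,259),(208,254),(227,254)]: print(u,v,W[v,u].round(1),p[v,u])
```

```text
wrist 24129 grey 8725
[   0    0    0    0    4    0    0    0   21  263  396  449  500  589
  497 1059  651 1623 2673]
[[582.0, -83.0, 39.0], [583.0, -80.0, 39.0], [584.0, -79.0, 40.0], [583.0, -80.0, 40.0], [546.0, -71.0, 57.0], [544.0, -97.0, 57.0], [546.0, -71.0, 58.0], [547.0, -97.0, 58.0]]
242 268 [549.7 -67.3  68.4] [73 79 84]
325 268 [ 551.7 -100.6   68.7] [71 71 75]
238 300 [549.4 -68.6  92.5] [64 65 70]
330 300 [551.2 -99.5  92.7] [77 76 77]
245 290 [549.5 -70.3  85.8] [32 40 58]
320 290 [550.6 -97.   85.1] [24 27 31]
248 345 [498.9 -69.2  49. ] [ 63  80 126]
scene 1228 grey 316
[  0   0   0   0   0   0   0   0   1   9  19  26  22  22  15  25  22  36
 119]
[[537.0, -97.0, 57.0], [550.0, -100.0, 62.0], [544.0, -63.0, 63.0], [549.0, -98.0, 64.0], [535.0, -97.0, 64.0], [537.0, -96.0, 64.0], [548.0, -66.0, 64.0], [547.0, -68.0, 64.0]]
208 259 [550.5 -99.6  66.4] [72 73 77]
227 259 [547.5 -66.1  66.1] [70 70 72]
208 254 [550.8 -97.5  86.2] [62 62 62]
227 254 [547.8 -64.6  85.7] [73 73 74]
top 21 grey 7
[0 0 0 0 0 0 0 1 0 0 0 0 0 0 0 0 0 0 6]
[[527.0, -101.0, 51.0], [530.0, -60.0, 106.0], [532.0, -60.0, 109.0], [534.0, -56.0, 109.0], [529.0, -125.0, 109.0], [529.0, -123.0, 110.0], [532.0, -56.0, 110.0]]
```

Both cameras put the fingertips at z≈57 mm, while the reported TCP is 22 mm. The real tips are therefore about 35 mm short of the reported TCP, although the lateral agreement is fine. The plate is untouched. I open, lower partway and re-check.

>>> move_arm([
  [[1,0,0,0,0],[1,0,0,0,0],[1,0,0,0,0],[1,0,0,0,0],[1,0,0,0,0],[1,0,0,0,0],[1,0,0,5,0],[1,0,0,10,0],[1,0,0,15,0],[1,0,0,15,0]],
])

```text
time_s: 4.87
eef_pos: [0.5383, -0.085, 0.0054]
eef_rot: [-0.001, 1.0, 0.027, -0.001]
wrist_force: [-0.7, -0.2, -0.4]
opening: 1.002
grasp_force: 0.0
```

```bash
cat > tip.py <<'E'
from h import *
for n in ["wrist","scene"]:
    p,d=camera(n); W=cloud(n,d)*1000; c=np.array(ctrl.get_obs()["eef_pos"])*1000
    m=(d>0)&(abs(W[...,0]-c[0])<14)&(abs(W[...,1]-c[1])<60)&(W[...,2]>15)&(W[...,2]<130)
    g=p.astype(int); m&=(g.max(2)-g.min(2))<20
    for s in (-1,1):
        L=W[m&(s*(W[...,1]-c[1])>8)]; L=L[np.argsort(L[:,2])][:60]; print(n,s,len(L),L[::12].round(0).tolist())
delta(538.8,-86.6,-14,3.1)
print(ctrl.get_obs()["wrist_force"])
E
python3 tip.py
```

```text
wrist -1 60 [[536.0, -127.0, 52.0], [544.0, -126.0, 53.0], [540.0, -127.0, 54.0], [532.0, -127.0, 54.0], [550.0, -126.0, 55.0]]
wrist 1 60 [[529.0, -41.0, 54.0], [528.0, -41.0, 55.0], [527.0, -42.0, 56.0], [547.0, -37.0, 56.0], [547.0, -38.0, 57.0]]
scene -1 60 [[537.0, -127.0, 52.0], [551.0, -129.0, 63.0], [539.0, -126.0, 68.0], [550.0, -131.0, 73.0], [551.0, -129.0, 77.0]]
scene 1 60 [[539.0, -33.0, 60.0], [546.0, -34.0, 69.0], [542.0, -29.0, 76.0], [545.0, -35.0, 82.0], [545.0, -28.0, 94.0]]
t 4.97 pos [538.9 -85.2   6.4] ang 3.08 Rz [-0.001  0.    -1.   ] open 1.0 | shift [-0.2  1.4 20.4] turn -0.0
[ 0.58040374 -0.3407251   0.33077717]
```

>>> move_arm([
  [[1,0,1,6,0],[1,0,1.4,13,0],[1,0,1.4,18,0],[1,0,1.4,20,0],[0.6,0,1.4,20,0],[0.5,0,1.4,20,0],[0.5,0,1.4,20,0],[0.45,0,1.4,20,0],[0.45,0,1.4,20,0],[0.45,0,1.4,20,0]],
])

```text
time_s: 5.8
eef_pos: [0.5399, -0.087, -0.0125]
eef_rot: [0.0, 1.0, 0.027, 0.0]
wrist_force: [-0.9, 0.4, 3.5]
opening: 0.572
grasp_force: 62.7
```

Gripped at an opening of 0.572 (about 49 mm) with 63 N. I lift.

>>> move_arm([
  [[0.45,0,0,-3,0],[0.45,0,0,-8,0],[0.45,0,0,-20,0],[0.45,0,0,-40,0],[0.45,0,0,-60,0],[0.45,0,0,-80,0],[0.45,0,0,-95,0],[0.45,0,0,-105,0],[0.45,0,0,-110,0],[0.45,0,0,-110,0]],
])

```text
time_s: 6.63
eef_pos: [0.5401, -0.087, 0.0982]
eef_rot: [0.0, 1.0, 0.027, 0.001]
wrist_force: [-0.1, 0.0, -6.4]
opening: 0.569
grasp_force: 63.4
```

```bash
cat > c.py <<'E'
from h import *
s=ctrl.get_obs(); print(s["opening"],s["grasp_force"],np.round(s["wrist_force"],1))
for n in ["wrist","top","scene"]:
    p,d=camera(n); cv2.imwrite("pics/c_%s.png"%n,p); W=cloud(n,d)*1000
    for t in ["pin_block","end_holes_plate"]:
        for o in outline_of(t,n)[:3]:
            X=W[o["region"]&(d>0)]
            if len(X)<30: continue
            z=np.median(X[:,2]); T=X[abs(X[:,2]-z)<5]; rc=cv2.minAreaRect(T[:,:2].astype(np.float32))
            if z<20: continue
            print(n,t,round(o["conf"],2),"z",z.round(1),np.round(rc[0],1),np.round(rc[1],1),round(rc[2],2))
            if t=="pin_block":
                H=X[(X[:,2]>52)&(X[:,2]<75)]; print("  pins",len(H),[H[k].mean(0).round(1).tolist() for k in (H[:,0]<z*0+526,H[:,0]>526) if k.sum()])
delta(526,92,100,8.4)
E
python3 c.py
```

```text
0.5689785828491223 63.39012265205383 [-0.1  0.  -6.4]
wrist pin_block 0.6 z 46.3 [ 505.8 -279.7] [ 52.5 111. ] 73.98
  pins 0 []
wrist pin_block 0.59 z 37.5 [525.5  93.3] [170.1  33.9] 7.84
  pins 346 [[472.9, 83.7, 61.2]]
wrist end_holes_plate 0.67 z 157.1 [559.1 -84.4] [109.2  50.4] 3.26
top pin_block 0.94 z 40.1 [526.6  92.8] [170.6  32.1] 8.68
  pins 33 [[471.0, 84.0, 65.0], [578.8, 100.4, 63.7]]
top end_holes_plate 0.53 z 156.8 [511.3 -87.9] [47.3 25.8] 82.29
scene pin_block 0.79 z 38.1 [525.9  94.3] [171.3  32.2] 8.62
  pins 66 [[473.2, 85.6, 61.2], [581.8, 102.3, 62.6]]
scene end_holes_plate 0.91 z 154.4 [565.5 -83.7] [95.3 50.7] 2.94
t 7.08 pos [539.2 -86.7  96.4] ang 3.08 Rz [-0.001  0.    -1.   ] open 0.569 | shift [  -3.5 -179.1   -3.5] turn -0.093
```

The plate is held level at (539, -86). The three cameras agree on the block: centre about (526, 93), angle about 8.6°, pins at (472, 84) and (580, 101). I carry the plate over.

>>> move_arm([
  [[0.45,0,-8,0,0],[0.45,0,-25,0,-0.01],[0.45,-1,-50,0,-0.03],[0.45,-1,-78,0,-0.05],[0.45,-2,-106,0,-0.065],[0.45,-2,-134,5,-0.08],[0.45,-2.7,-158,15,-0.09],[0.45,-2.7,-173,25,-0.097],[0.45,-2.7,-179,32,-0.097],[0.45,-2.7,-179.7,35,-0.097]],
])

```text
time_s: 7.92
eef_pos: [0.5258, 0.0942, 0.0607]
eef_rot: [-0.0, 0.997, 0.076, -0.001]
wrist_force: [-0.1, 0.1, -5.1]
opening: 0.57
grasp_force: 63.4
```

```bash
sed -i 's/^delta.*/delta(527,92.5,20,8.65)/' c.py; python3 c.py
```

```text
0.5698614410468978 63.44625949859619 [-0.1  0.1 -5.1]
wrist pin_block 0.88 z 39.6 [580.5 101.4] [59.9 31.7] 8.24
  pins 319 [[581.7, 101.6, 65.3]]
wrist end_holes_plate 0.69 z 120.7 [545.8  97.4] [109.1  50.5] 8.96
top pin_block 0.54 z 39.2 [453.4  69.6] [17.4  9.2] 4.58
  pins 0 []
top end_holes_plate 0.53 z 123.0 [466.3  60.8] [19.8  7. ] 1.35
scene pin_block 0.7 z 37.7 [570.7 101.3] [80.2 31.8] 8.13
  pins 29 [[582.1, 102.5, 62.1]]
scene pin_block 0.39 z 46.3 [532.6 310.7] [ 51.5 152.3] 89.82
  pins 1 [[557.6, 322.1, 52.6]]
scene end_holes_plate 0.82 z 121.4 [555.2  97.5] [93.9 50.3] 8.5
t 8.37 pos [527.6  91.8  62.5] ang 8.57 Rz [ 0.001 -0.    -1.   ] open 0.571 | shift [-0.6 -0.8 42.5] turn -0.001
```

View pics/c_scene.png

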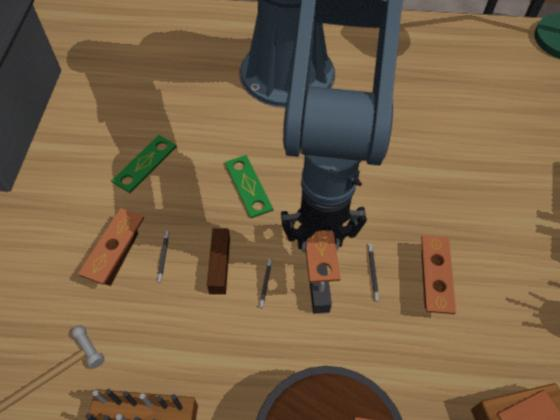

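View pics/c_wrist.png

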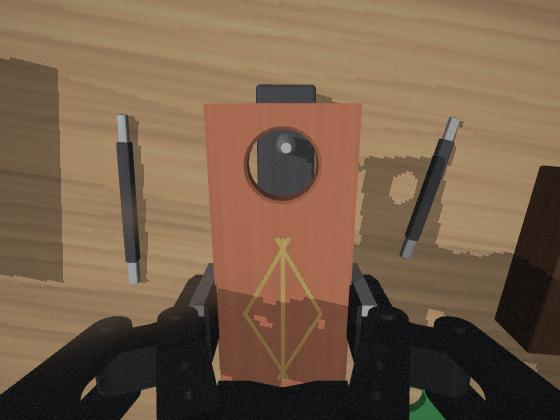

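The scene and wrist views show the plate aligned over the block. The far pin is visible inside the far hole at wrist (286,148), and the plate centre is within about 1 mm of the block centre. I lower it.

>>> move_arm([
  [[0.45,0,0,6,0],[0.45,0,0,16,0],[0.45,0,0,28,0],[0.45,0,0,38,0],[0.45,0,0,46,0],[0.45,0,0,53,0],[0.45,0,0,60,0],[0.45,0,0,66,0],[0.45,0,0,70,0],[0.45,0,0,70,0]],
])

```text
time_s: 9.2
eef_pos: [0.5265, 0.0925, -0.009]
eef_rot: [-0.0, 0.997, 0.075, -0.001]
wrist_force: [-1.8, -0.8, -4.7]
opening: 0.573
grasp_force: 63.4
```

```bash
python3 c.py
```

```text
0.5728092973381838 63.39281916618347 [-1.8 -0.8 -4.7]
wrist pin_block 0.96 z 40.3 [589.4 103.6] [43.  32.1] 8.79
  pins 861 [[582.4, 102.6, 65.6]]
wrist end_holes_plate 0.95 z 51.6 [546.6  96.8] [108.9  50.6] 8.61
top end_holes_plate 0.48 z 52.9 [486.   81.3] [73.8 20.9] 47.77
scene pin_block 0.65 z 36.9 [589.9 104. ] [41.3 30.1] 6.88
  pins 28 [[582.2, 102.4, 60.9]]
scene end_holes_plate 0.86 z 51.2 [556.1  98.5] [91.3 50. ] 8.79
t 9.65 pos [527.4  92.5  -7.7] ang 8.64 Rz [ 0.001 -0.    -1.   ] open 0.575 | shift [ -0.4  -0.  -27.7] turn -0.0
```

>>> move_arm([
  [[0.45,0,0,1,0],[0.45,0,0,2,0],[0.45,0,0,3,0],[0.45,0,0,3,0],[0.8,0,0,3,0],[1,0,0,3,0],[1,0,0,3,0],[1,0,0,3,0],[1,0,0,3,0],[1,0,0,3,0]],
])

```text
time_s: 10.48
eef_pos: [0.5274, 0.0925, -0.0108]
eef_rot: [0.0, 0.997, 0.075, 0.0]
wrist_force: [0.1, 0.7, 0.4]
opening: 0.998
grasp_force: 0.0
```

>>> move_arm([
  [[1,0,0,-5,0],[1,0,0,-20,0],[1,0,0,-45,0],[1,0,0,-75,0],[1,0,0,-105,0],[1,0,0,-135,0],[1,0,0,-155,0],[1,0,0,-170,0],[1,0,0,-175,0],[1,0,0,-175,0]],
])

```text
time_s: 11.32
eef_pos: [0.5282, 0.0925, 0.1658]
eef_rot: [0.0, 0.997, 0.075, 0.002]
wrist_force: [-0.1, 0.3, -0.3]
opening: 1.001
grasp_force: 0.0
```

```bash
python3 c.py
```

```text
1.0005094143887392 0.0 [-0.1  0.3 -0.3]
wrist pin_block 0.72 z 38.1 [524.7  94. ] [169.7  31.3] 8.52
  pins 263 [[473.0, 86.0, 61.9], [580.0, 102.5, 63.8]]
wrist end_holes_plate 0.79 z 46.0 [524.6  93.6] [149.6  50.1] 8.79
top pin_block 0.67 z 40.1 [459.8  75.2] [23.3 36.3] 85.06
  pins 8 [[470.2, 81.8, 64.4]]
top end_holes_plate 0.7 z 48.6 [506.6  72.3] [106.3  26.6] 0.7
scene pin_block 0.8 z 37.8 [535.3  98.8] [152.5  30.1] 5.8
  pins 61 [[473.5, 85.7, 60.4], [581.9, 102.3, 62.3]]
scene end_holes_plate 0.72 z 46.2 [525.3  94. ] [153.1  50.7] 8.68
t 11.77 pos [526.8  92.5 163.3] ang 8.64 Rz [-0.001  0.    -1.   ] open 1.003 | shift [4.000e-01 1.000e-01 1.432e+02] turn -0.0
```

View pics/c_wrist.png

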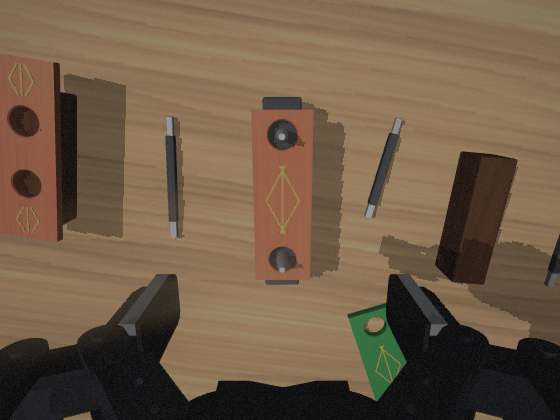

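The plate lies flat on the block (top at z≈46–48 mm), with pins through both holes at (282,136) and (282,260). The gripper is open and clear. Handing in.

```bash
python3 -c "
from h import *
print(order.hand_in())"
```

```text
the job is handed in; nothing more can be done
None
```

The end-holes plate is threaded over both pins and lies flat on the pin block, the other two plates were not touched, and the job was handed in at about 12 s; the first grasp closed on air because the fingertips sit about 35 mm higher than the reported TCP, which I corrected for.

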